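# Pass a repair job box out through the counter hatch

## Robot

A 6-joint arm with a two-finger parallel gripper is mounted at the origin on the work surface. World frame = base frame: x ahead of the robot, y to its left, z up, the work surface at z = 0. Lengths are in m, angles in rad, forces in N, time in s.
With the tool pointing down it reaches from about 0.35 to 0.85 m from the base axis. Payload 8.1 kg.
Tool frame: the origin (TCP) lies at the very end of the fingers, on their centre line; the grasp point (between the pads) lies 19 mm behind it (robot.pinch_z is the distance from the TCP to the grasp point, in m); x points along the fingers, z is the direction in which the jaws open and shut, and the axes are right-handed (so a half turn about x gives the same grasp; the last joint's range is limited). The gripper opens to 93 mm and grips with 3 to 60 N. Pads are 15 mm wide; open, the fingers measure 128 mm over their backs; the gripper's body (75 mm by 188 mm) begins 65 mm behind the grasp point.
Start: joints at [-0.085, 0.13, 1.488, -0, 1.523, -0.085], TCP at [0.6, 0, 0.219] pointing down, gripper open.
Joint ranges: [-2.96, 2.96], [-0.89, 2.26], [0.02, 2.5], [-1.34, 4.48], [0, 2.73], [-2.66, 2.66]. Speed limits (rad/s): [2.39, 2.39, 2.79, 3.14, 3.14, 3.14].

## Interface

Orientations are given as a rotation vector (axis times angle).
In Python, from plant import robot, optics, ticket gives the robot as it stands.
- The arm moves only by the tool jog_arm, never from a script. Its argument "targets" is a list of rows, each a list of 7 numbers: the shift along the tool's x, y, z in cm, then the turn, a rotation vector about the tool's x, y, z in degrees, then the closure, from 0 (fully open) to 1 (shut). In form: [[dx, dy, dz, ax, ay, az, grip], ...]. A call has 1 to 5 rows; each row is the pose to reach, as a shift and turn from the pose measured when the call began, along the tool's axes at that moment; what a row does not reach only later rows make up. A row lasts 1/8 s, in which the tool goes at most 62.5 mm and 10.7 degrees, less where a joint would pass 70% of its speed; a pose out of reach is approached as far as the arm can. A call with a gripper value outside its range is refused whole. The fingers move at their own pace and stop on an object; "squeeze" is the grip in N (left out, the last holds). Time passes only in rows, so rows that repeat a pose let the fingers close. It gives the time, the measured TCP pose, the force and the opening at its end, in the units of the state.
- robot.read_state(): the state, without advancing time (a new reading comes with each control period).
- optics.read_camera(name): name is "scene" or "side" or "wrist"; returns a dict with "frame" (384x512x3 uint8, red, green, blue), "vertical_fov" (degrees; the focal length in pixels is half the picture's height over the tangent of half this angle, whatever the lens; pixels are square), "cx", "cy" (the principal point, pixels), "R" (3x3) and "t" (3): a world point X has camera coordinates R X + t. Camera axes: x right, y down, z forward; pixel columns grow to the right and rows downward; lengths in m; the calibration is good to about 2 mm. A picture is of the moment at which its call begins. There is no depth.
- ticket.close_job(): hands the job in, once; it reports no verdict.
The state is a dict: "t": time; "q": joint angles; "dq": joint speeds; "joint_torque": joint torques, N m; "tool_pos": TCP position; "orientation": TCP orientation; "force": force on the tool from outside, world axes, zero at the start; "wrist_torque": the same for the moment, N m; "opening": finger opening in m.
Only numpy, scipy, OpenCV 4.12 (cv2) and the standard library are available. Lean on these libraries where they do the work, as an engineer would, in place of code of your own. Each camera call takes 0.05 s, during which the arm holds its last target.

## Task

The watch in the blue job box is finished: slide the box over in front of the hatch in the counter screen and push it with your fingertips, against the hanging flap, out to the shop side, just far enough that the flap swings shut behind it once you draw your fingers back. Keep the box flat on the counter the whole way (do not pick it up), slide it steadily rather than flicking it, do not bang into the screen, and leave the other things on the counter where they stand.

Things in the scene. Friction and masses are not known exactly. Their poses are not given: they have to be found in the camera images.
- screen: Low counter screen, fixed: dark steel frame, 700 mm wide, 24 mm deep, beyond the job box: a hatch frame 226 mm high in the middle, glass panes 150 mm high either side. Origin: on the counter at the hatch's middle, in the frame's mid-plane. x points through the hatch to the shop side, y left along the screen, z up. Foot plates 120 (x) by 60 by 6 mm high under the end posts at y = +-338 mm.
- hatch (a point): Middle of the hatch on the counter; same place and axes as the screen's origin. The opening is 170 mm wide (jambs 22 mm wide either side) and 200 mm high, with no sill: the counter runs through flat. Over it a lintel 26 mm high. For fingers to follow through, the gripper must lean back 40 to 45 degrees (fingers pointing forward, down) so that its body clears the lintel.
- flap (a joint): The hatch's gravity flap: white plate 160 mm wide, 187 mm high, 4 mm thick, 140 g, on a level hinge along y 197 mm above the counter in the screen's mid-plane. 0 = hanging shut on its stop; it swings only away from the robot (to +x), positive, up to 1.5 rad, and falls shut within half a second. About 1 N low on it opens it. It rides on the lid of a box pushed under it, at about 0.42 rad.
- flap_edge (a point): Middle of the flap's lower edge: shut, 10 mm above the counter in the plane x = 0 of the screen. At the height of the job box's lid the swinging edge is 76 mm beyond that plane, so the box's rear side must be pushed about 80 mm past the plane, the fingertips following it, before the flap drops off the lid and can fall shut. A steel push plate is set low in the flap.
- job_box_center (a point): Centre (13 mm up) of the job box, loose: closed blue box with a clear window fixed in its lid, a watch inside; 78 mm (its x) by 110 mm (its y) by 26 mm high, 0.11 to 0.23 kg, flat upright sides. On the robot's side, about 112 mm before the screen and 120 to 160 mm left or right of the hatch's middle, turned up to 0.3 rad from the screen's axes, its +x roughly towards the screen.
- jar_center (a point): Centre (25 mm up) of a white plastic jar with a blue cap, 48 mm across, 50 mm high; stands on the other side of the hatch from the job box. Leave it.
- loupe_center (a point): Centre (17 mm up) of a black eye loupe, 38 mm across, 34 mm high, on the bench mat on the robot's side. Leave it.
- blower_center (a point): Middle (34 mm up) of a orange-red bulb dust blower standing upright, 52 mm across, 68 mm high, on the robot's side. Leave it.
- watch_case_center (a point): Centre (28 mm up) of a closed presentation watch case, 87 by 70 mm, 57 mm high, black lid on a wooden base, on the shop side of the screen. Leave it.

How it is judged:
On the way, in this order (a step that is already met when the one before it is completed fails the run):
1. the job box, in front of the hatch, has pushed its nose in under the flap and swung it open (value of joint flap above 0.2 rad and x of job_box_center in the frame of hatch between -0.035 and 0.045 m and y of job_box_center in the frame of hatch between -0.05 and 0.05 m), for 0.1 s.
2. the whole job box is past the flap, on the shop side (x of job_box_center in the frame of hatch above 0.048 m and y of job_box_center in the frame of hatch between -0.07 and 0.07 m), for 0.1 s.
At the end, for the whole second after the job is handed in: the flap hangs shut (within 0.04 rad) and still; the job box lies flat and at rest on the counter on the shop side, wholly past the flap, its centre 105 to 200 mm beyond the flap's plane and within 80 mm of the hatch's middle line (value of joint flap below 0.04 rad and x of job_box_center in the frame of hatch between 0.105 and 0.2 m and y of job_box_center in the frame of hatch between -0.08 and 0.08 m and height (world z) of job_box_center below 0.017 m and angle between job_box_center's own z axis and vertical below 0.05 rad and velocity of joint flap below 0.1 rad/s and linear speed of job_box below 0.01 m/s); the robot touches nothing.
It fails at once if the job box is lifted (more than 10 mm) or tipped (more than 0.15 rad) (height (world z) of job_box_center above 0.023 m or angle between job_box_center's own z axis and vertical above 0.15 rad).
It fails at once if the box is flicked or thrown (faster than 0.5 m/s) (linear speed of job_box above 0.5 m/s).
It fails at once if the arm or fingers strike the screen (more than 20 N) (contact force between any of the arm, the fingers and screen above 20 N).
It fails at once if the jar, loupe, blower or watch case is moved (more than 15 mm) (distance of any of jar_center, loupe_center, blower_center, watch_case_center from where it was at the start of the episode above 0.015 m).
It also fails if it takes over 64 s, if anything falls off the work surface, if the arm or the gripper's body presses on something with over 40 N, if the wrist force passes 120 N, or if a joint passes its speed limit or range.

## Working session

There is one attempt and no reset: what is moved stays moved. The work goes in short steps, Python scripts to look and compute and a tool call to move; the robot and the scene stay as the last step left them, time stands still between calls to the robot, and variables do not carry over. Pictures are saved under pics/ and viewed, and the job is handed in when it is done.

Besides the shell and the picture viewer there is one more tool, called after "Emit:" as name([rows], argument=value, ...), one row to a line, values as JSON. jog_arm: Moves the arm, as the interface text tells. Its arguments: {"type":"object","properties":{"targets":{"type":"array"},"squeeze":{"type":"number"}},"required":["targets"]}

```bash
ls; mkdir -p pics; python3 - <<'E'
from plant import robot, optics, ticket
import cv2,numpy as np
s=robot.read_state(); print(s['t'],s['tool_pos'],s['orientation'],s['opening'],robot.pinch_z)
for n in ["scene","side","wrist"]:
    c=optics.read_camera(n); cv2.imwrite(f"pics/{n}0.png",c["frame"][:,:,::-1])
    print(n,c["vertical_fov"],c["cx"],c["cy"],np.round(c["R"],4).tolist(),np.round(c["t"],4))
    np.savez(f"{n}0.npz",**{k:np.array(v) for k,v in c.items()})
E
```

```text
pics
0.0 [5.99440048e-01 6.19030483e-05 2.17622047e-01] [1.12320124e-04 1.57257856e+00 1.10053915e-04] 0.09317125576892268 0.0188
scene 51.5860821785828 250.59945950917617 184.52398820972482 [[0.317, 0.9483, -0.0142], [0.5745, -0.204, -0.7927], [-0.7546, 0.2432, -0.6095]] [-0.2129 -0.183   1.4755]
side 43.248421872805544 260.85254609490454 194.89309198927333 [[-0.8335, -0.5524, -0.0115], [-0.3517, 0.5464, -0.7601], [0.4262, -0.6295, -0.6497]] [0.4609 0.2713 1.0121]
wrist 58.602341942919644 258.9964377828585 196.3247211106413 [[1.0, 0.0006, -0.0016], [0.001, -0.9674, 0.2533], [-0.0014, -0.2533, -0.9674]] [-0.5986 -0.0289  0.3906]
```

View pics/scene0.png

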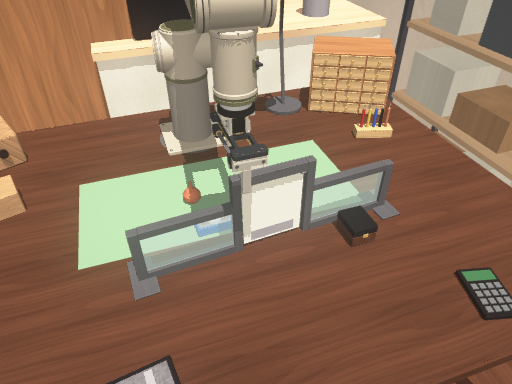

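View pics/side0.png

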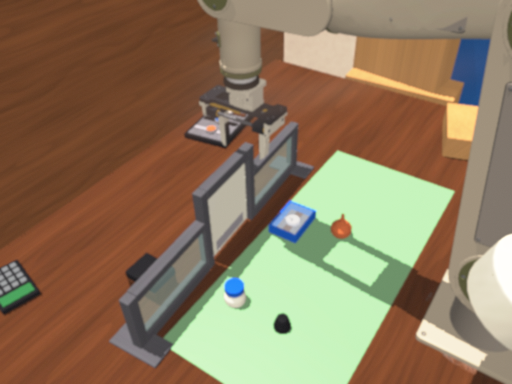

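View pics/wrist0.png

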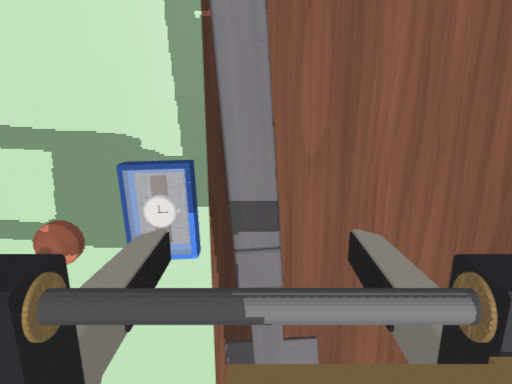

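The scene view shows the screen with the white flap at about (272,205), the blower at (192,195) and the watch case at (357,225). The side view shows the box at (293,221), the jar at (235,292), the loupe at (283,323) and the blower at (341,229). The wrist view shows the blue box at (160,210). I'll zoom in to measure the screen.

```bash
python3 - <<'E'
import cv2
a=cv2.imread("pics/scene0.png")[150:300,115:405]; cv2.imwrite("pics/scene0z.png",cv2.resize(a,None,fx=2.75,fy=2.75,interpolation=cv2.INTER_CUBIC))
a=cv2.imread("pics/side0.png")[115:365,100:350]; cv2.imwrite("pics/side0z.png",cv2.resize(a,None,fx=2.4,fy=2.4,interpolation=cv2.INTER_CUBIC))
E
```

```text
(no output)
```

View pics/scene0z.png

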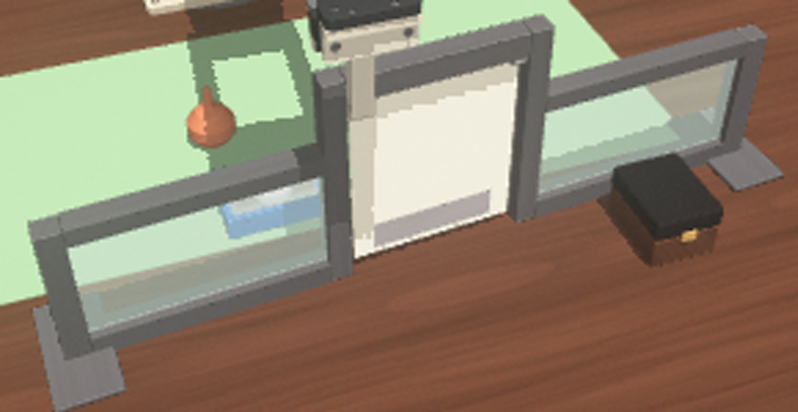

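View pics/side0z.png

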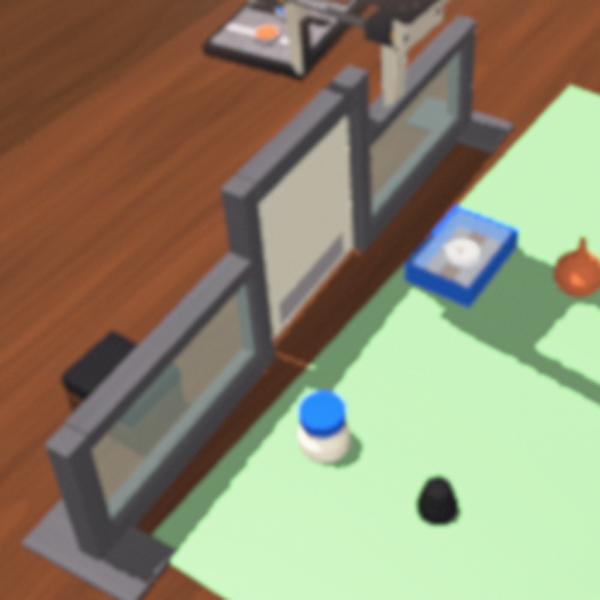

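```bash
cat > h.py <<'E'
import numpy as np, cv2
class Cam:
    def __init__(s,c):
        s.R=np.array(c["R"]);s.t=np.array(c["t"]);s.cx=float(c["cx"]);s.cy=float(c["cy"]);s.im=np.array(c["frame"])
        s.f=s.im.shape[0]/2/np.tan(np.radians(float(c["vertical_fov"]))/2)
    def ray(s,u,v):
        return -s.R.T@s.t, s.R.T@np.array([(u-s.cx)/s.f,(v-s.cy)/s.f,1])
    def plane(s,u,v,z):
        o,d=s.ray(u,v); return o+d*(z-o[2])/d[2]
    def proj(s,X):
        p=s.R@np.array(X)+s.t; return np.array([s.f*p[0]/p[2]+s.cx,s.f*p[1]/p[2]+s.cy])
E
python3 - <<'E'
from h import *
S=Cam(np.load("scene0.npz"));D=Cam(np.load("side0.npz"));W=Cam(np.load("wrist0.npz"))
for n,c in (("scene",S),("side",D),("wrist",W)): print(n,c.ray(0,0)[0].round(3))
def s(x,y,z,l): print("scene",l,S.plane(115+x/2.75,150+y/2.75,z).round(4))
def d(x,y,z,l): print("side",l,D.plane(100+x/2.4,115+y/2.4,z).round(4))
s(317,75,.226,"top");s(345,68,.226,"top");s(549,18,.226,"top");s(553,28,.226,"top");s(523,18,.226,'top');s(347,87,.226,'frontcorner')
s(352,276,0,"ljamb bottom R");s(512,218,0,"rjamb bottom L");s(537,213,0,"rjamb bottom R")
s(57,411,.006,"footL");s(125,390,.006,"footL");s(35,312,.006,"footL");s(782,175,.006,"footR");s(742,190,.006,"footR")
d(225,188,.226,"top");d(248,193,.226,"top");d(345,70,.226,"top");d(368,77,.226,"top")
d(272,355,0,"jamb base");d(362,250,0,"jamb base far")
d(22,543,.006,"foot");d(140,600,.006,"foot");d(512,125,.006,"foot");d(174,548,.006,"foot")
# box by blue mask
for n,c,z in (("side",D,.026),("wrist",W,.026)):
    hsv=cv2.cvtColor(c.im,cv2.COLOR_RGB2HSV); m=cv2.inRange(hsv,(105,140,60),(125,255,255))
    cs,_=cv2.findContours(m,cv2.RETR_EXTERNAL,cv2.CHAIN_APPROX_NONE)
    for k in cs:
        if cv2.contourArea(k)>60:
            h=cv2.convexHull(k); a=cv2.approxPolyDP(h,0.03*cv2.arcLength(h,True),True)[:,0]
            print(n,cv2.contourArea(k),a.tolist()); print([c.plane(u,v,z)[:2].round(4).tolist() for u,v in a])
E
```

```text
scene [ 1.286 -0.194  0.751]
side [0.048 0.743 0.869]
wrist [0.599 0.071 0.384]
scene top [ 0.5955 -0.0189  0.226 ]
scene top [0.5939 0.0053 0.226 ]
scene top [0.5832 0.1935 0.226 ]
scene top [0.5983 0.19   0.226 ]
scene top [0.5756 0.1724 0.226 ]
scene frontcorner [ 0.619  -0.0008  0.226 ]
scene ljamb bottom R [ 6.11e-01 -2.00e-04  0.00e+00]
scene rjamb bottom L [0.5895 0.1714 0.    ]
scene rjamb bottom R [0.5912 0.1975 0.    ]
scene footL [ 0.6788 -0.2746  0.006 ]
scene footL [ 0.6761 -0.2188  0.006 ]
scene footL [ 0.5643 -0.2828  0.006 ]
scene footR [0.6284 0.4518 0.006 ]
scene footR [0.6343 0.4011 0.006 ]
side top [0.5888 0.191  0.226 ]
side top [0.5681 0.1855 0.226 ]
side top [ 0.6041 -0.0097  0.226 ]
side top [ 0.5786 -0.0119  0.226 ]
side jamb base [0.5759 0.1699 0.    ]
side jamb base far [ 0.5864 -0.0031 -0.    ]
side foot [0.6207 0.4564 0.006 ]
side foot [0.5005 0.4408 0.006 ]
side foot [ 0.5543 -0.2808  0.006 ]
side foot [0.5093 0.3894 0.006 ]
side 253.0 [[239, 279], [243, 286], [242, 292], [235, 296], [229, 295], [225, 290], [226, 282], [232, 278]]
[[0.4829, 0.1934], [0.464, 0.2047], [0.4564, 0.2193], [0.4629, 0.2363], [0.4753, 0.2412], [0.4907, 0.2351], [0.5021, 0.2161], [0.4976, 0.1996]]
side 298.5 [[314, 211], [294, 242], [269, 231], [278, 215]]
[[0.451, -0.0942], [0.438, 0.0287], [0.5087, 0.0299], [0.5208, -0.0312]]
side 1414.0 [[488, 40], [477, 103], [461, 102], [453, 76], [462, 40]]
[[0.3506, -1.4323], [0.2479, -0.874], [0.2955, -0.8519], [0.3761, -1.0281], [0.4427, -1.3748]]
wrist 1418.0 [[192, 160], [197, 256], [128, 242], [117, 166]]
[[0.528, 0.017], [0.5283, -0.0925], [0.4516, -0.0756], [0.4483, 0.0106]]
```

```bash
python3 - <<'E'
import cv2
a=cv2.imread("pics/wrist0.png")[140:280,30:230]; cv2.imwrite("pics/wrist0z.png",cv2.resize(a,None,fx=4,fy=4,interpolation=cv2.INTER_CUBIC))
a=cv2.imread("pics/side0.png")[190:250,250:330]; cv2.imwrite("pics/side0y.png",cv2.resize(a,None,fx=8,fy=8,interpolation=cv2.INTER_CUBIC))
E
```

```text
(no output)
```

View pics/wrist0z.png

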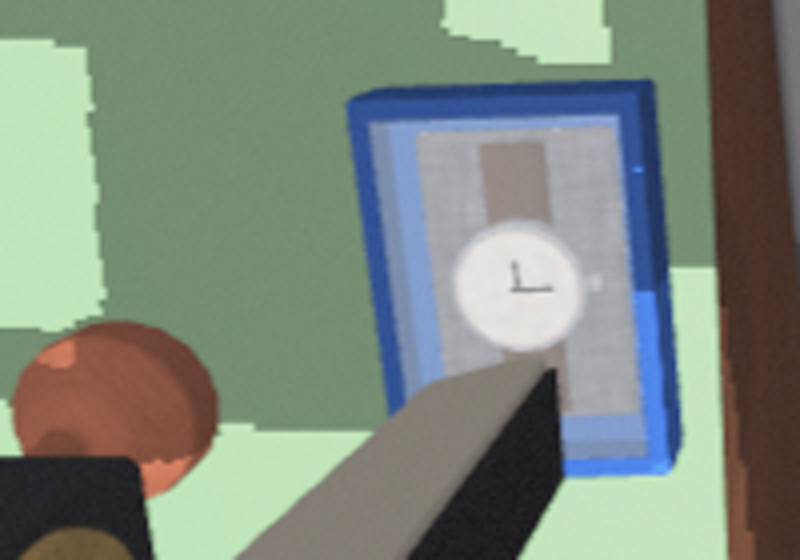

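View pics/side0y.png

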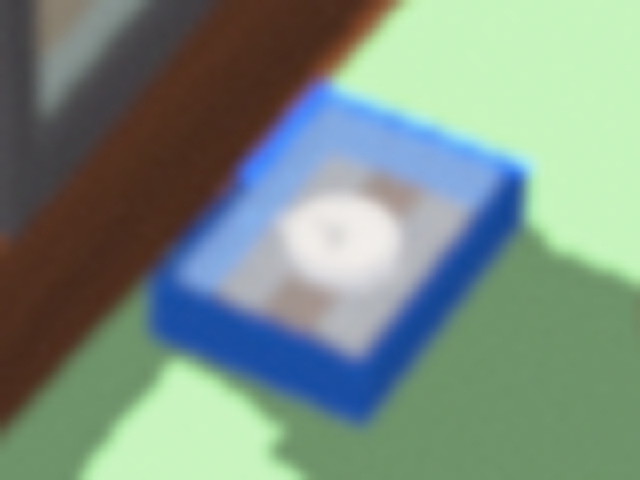

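```bash
python3 - <<'E'
from h import *
D=Cam(np.load("side0.npz"));W=Cam(np.load("wrist0.npz"))
for x,y,z in [(350,102,.026),(395,412,.026),(653,82,0),(682,450,0)]: print("w",W.plane(30+x/4,140+y/4,z).round(4))
for x,y,z in [(325,82,.026),(528,165,.026),(370,365,.026),(150,285,.026),(365,422,0),(152,333,0),(525,222,0)]: print("d",D.plane(250+x/8,190+y/8,z).round(4))
def base(c,uv,z,l): print(l,c.plane(*uv,z).round(4))
base(D,(341,240),0,"blower base~");base(D,(235,305),0,"jar base~");base(D,(235,284),.05,"jar top");base(D,(283,331),0,"loupe base");base(D,(283,318),.034,"loupetop")
S=Cam(np.load("scene0.npz"));base(S,(192,196),.026,"blower");base(S,(357,218),.057,"case top")
base(D,(341,229),.03,"blower")
base(W,(58,243),.03,"blower w")
E
```

```text
w [0.4489 0.0111 0.026 ]
w [ 0.4524 -0.0768  0.026 ]
w [0.5243 0.0125 0.    ]
w [ 0.5277 -0.0998  0.    ]
d [ 0.5231 -0.0978  0.026 ]
d [ 0.4473 -0.0983  0.026 ]
d [0.4444 0.0073 0.026 ]
d [0.5195 0.0143 0.026 ]
d [0.4454 0.0067 0.    ]
d [0.5217 0.0098 0.    ]
d [ 0.4472 -0.0994  0.    ]
blower base~ [ 0.3556 -0.0626  0.    ]
jar base~ [0.4614 0.2404 0.    ]
jar top [0.4697 0.2249 0.05  ]
loupe base [0.3392 0.2393 0.    ]
loupetop [0.344  0.2327 0.034 ]
blower [ 0.383  -0.0821  0.026 ]
case top [0.6518 0.2957 0.057 ]
blower [ 0.3618 -0.0686  0.03  ]
blower w [ 0.3754 -0.0753  0.03  ]
```

```bash
python3 - <<'E'
import cv2
a=cv2.imread("pics/side0.png")[0:180,160:340]; cv2.imwrite("pics/side0x.png",cv2.resize(a,None,fx=3.3,fy=3.3,interpolation=cv2.INTER_CUBIC))
a=cv2.imread("pics/scene0.png")[0:200,150:320]; cv2.imwrite("pics/scene0x.png",cv2.resize(a,None,fx=3,fy=3,interpolation=cv2.INTER_CUBIC))
E
```

```text
(no output)
```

View pics/side0x.png

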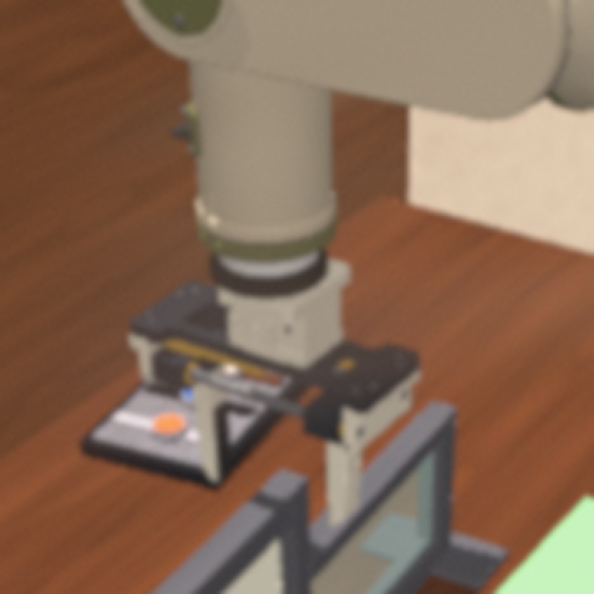

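View pics/scene0x.png

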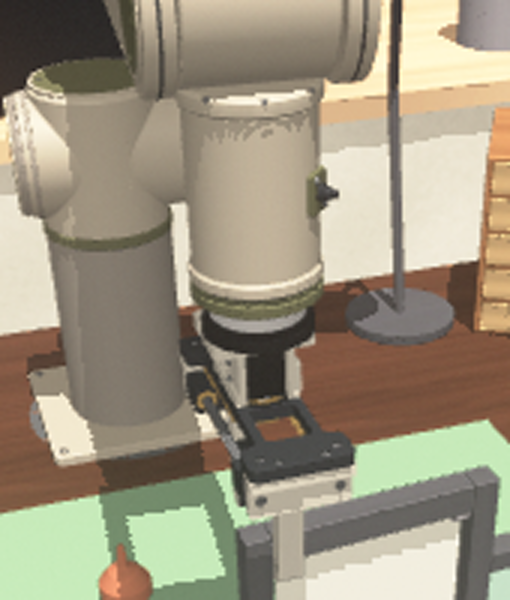

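The box centre is near (0.486, -0.043) with yaw about 0.03. The hatch is near (0.590, 0.086) with yaw about 0.075. In the screen frame the box sits at (-113, -121) mm, which fits the task text.

Plan:
1. Slide the box sideways with half-closed fingers, tool vertical, jaws along the screen's x.
2. Lean the gripper about 42° with the jaws in the vertical plane. The 188 mm plate doesn't fit the 170 mm opening crosswise.
3. Push the box through the hatch.

The fingers straddle the frame at the start, so I raise them first.

Emit:
jog_arm([
  [-5,0,0,0,0,0,0.68],
  [-6,-4,0,0,0,0,0.68],
  [-6,-9,-3,0,0,0,0.68],
  [-6,-13,-8,-2,0,0,0.68],
  [-6,-13.3,-11.4,-4.3,0,0,0.68],
], squeeze=20)

```text
t: 0.78
tool_pos: [0.4837, -0.1351, 0.2775]
orientation: [-0.058, 1.573, 0.058]
force: [0.3, -0.0, 0.8]
opening: 0.0473
```

Emit:
jog_arm([
  [0,0,0,0,0,0,0.68],
  [0,0,0,0,0,0,0.68],
])

```text
t: 1.02
tool_pos: [0.484, -0.1351, 0.2775]
orientation: [-0.057, 1.572, 0.057]
force: [-0.9, -0.6, -0.1]
opening: 0.0305
```

```bash
cat >> h.py <<'E'
from scipy.spatial.transform import Rotation as Ro
H=np.array([0.590,0.086]);YAW=0.075
def toS(p):
    c,s=np.cos(YAW),np.sin(YAW);d=np.array(p)[:2]-H
    return np.array([c*d[0]+s*d[1],-s*d[0]+c*d[1]])
def toW(p):
    c,s=np.cos(YAW),np.sin(YAW); return H+np.array([c*p[0]-s*p[1],s*p[0]+c*p[1]])
def st():
    from plant import robot
    s=robot.read_state(); R=Ro.from_rotvec(s["orientation"]).as_matrix()
    print("t",round(float(s["t"]),2),"tcp",np.round(s["tool_pos"],4),"S",toS(s["tool_pos"]).round(4),"F",np.round(s["force"],2),"op",round(float(s["opening"]),4)); print("R",R.round(3).tolist()); return s,R
def snap(n,tag,crop=None,k=1):
    from plant import optics
    c=optics.read_camera(n); np.savez(f"{n}{tag}.npz",**{q:np.array(v) for q,v in c.items()})
    a=c["frame"][:,:,::-1]
    if crop: x0,y0,x1,y1=crop; a=cv2.resize(a[y0:y1,x0:x1],None,fx=k,fy=k,interpolation=cv2.INTER_CUBIC)
    cv2.imwrite(f"pics/{n}{tag}.png",a); return Cam(c)
E
python3 -c "
from h import *
st(); snap('side','1',(150,60,400,310),2.4)"
```

```text
t 1.02 tcp [ 0.484  -0.1351  0.2775] S [-0.1222 -0.2125] F [-0.86 -0.57 -0.12] op 0.0305
R [[-0.002, -0.073, 0.997], [-0.0, 0.997, 0.073], [-1.0, -0.0, -0.002]]
```

View pics/side1.png

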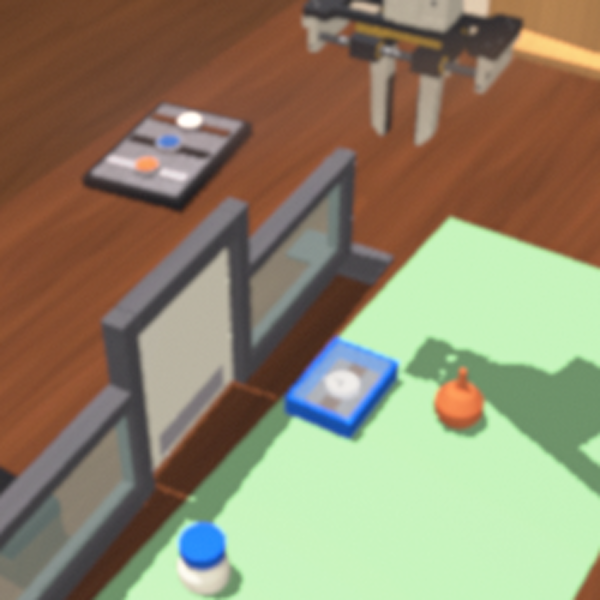

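The view is now clear. The box is at about (343,385) in the crop, and nothing stands where the fingers come down at ys = -0.21. Descending beside it.

Emit:
jog_arm([
  [6,0,0,0,0,0,0.68],
  [12,0,0,0,0,0,0.68],
  [18,0,0,0,0,0,0.68],
  [23,0,0,0,0,0,0.68],
  [26.5,0,0,0,0,0,0.68],
])

```text
t: 1.7
tool_pos: [0.4831, -0.1336, 0.0093]
orientation: [-0.057, 1.575, 0.059]
force: [0.1, 0.5, -0.8]
opening: 0.0296
```

Emit:
jog_arm([
  [0,0.5,0,0,0,0,0.68],
  [0,1,0,0,0,0,0.68],
  [0,1.5,0,0,0,0,0.68],
])

```text
t: 2.08
tool_pos: [0.4838, -0.1186, 0.0114]
orientation: [-0.059, 1.572, 0.059]
force: [-0.4, -1.0, 0.2]
opening: 0.0296
```

```bash
python3 -c "
from h import *
st(); snap('side','2',(150,60,400,310),2.4)"
```

```text
t 2.08 tcp [ 0.4838 -0.1186  0.0114] S [-0.1212 -0.1961] F [-0.39 -1.01  0.24] op 0.0296
R [[-0.002, -0.075, 0.997], [0.0, 0.997, 0.075], [-1.0, 0.0, -0.002]]
```

View pics/side2.png

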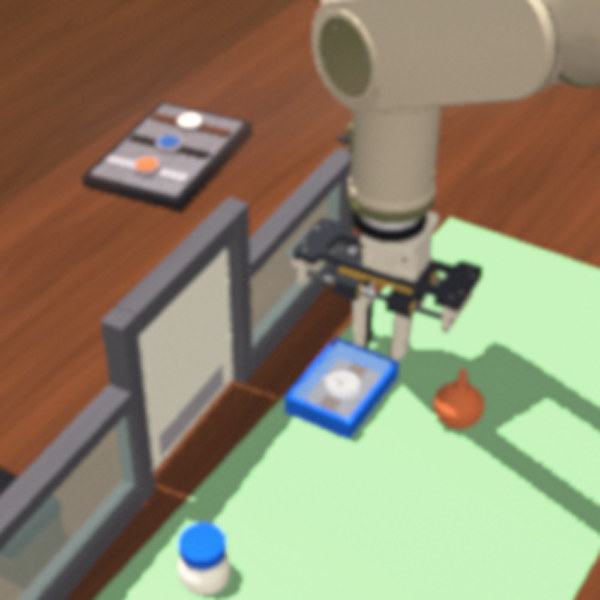

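Emit:
jog_arm([
  [0,1,0,0,0,0,0.68],
  [0,2,0,0,0,0,0.68],
  [0,3,0,0,0,0,0.68],
  [0,4,0,0,0,0,0.68],
  [0,5,0,0,0,0,0.68],
])

```text
t: 2.75
tool_pos: [0.4798, -0.0676, 0.0113]
orientation: [-0.059, 1.572, 0.059]
force: [0.4, -1.1, 0.9]
opening: 0.03
```

```bash
python3 -c "
from h import *
st(); snap('side','3',(150,60,400,310),2.4)"
```

```text
t 2.75 tcp [ 0.4798 -0.0676  0.0113] S [-0.1214 -0.1449] F [ 0.42 -1.11  0.91] op 0.03
R [[-0.002, -0.075, 0.997], [0.0, 0.997, 0.075], [-1.0, 0.0, -0.002]]
```

View pics/side3.png

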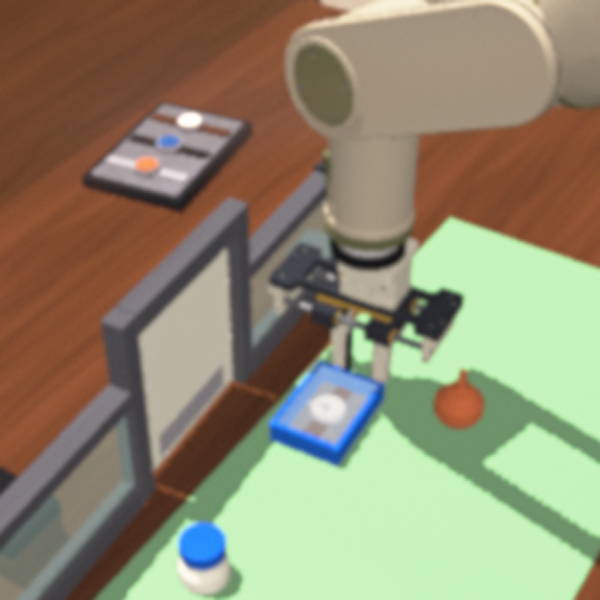

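```bash
cat >> h.py <<'E'
def side(c,pts,crop=(150,60),k=2.4):
    for x,y,z in pts:
        p=c.plane(crop[0]+x/k,crop[1]+y/k,z); print("px",(x,y),"W",p[:2].round(4),"S",toS(p).round(4))
E
python3 - <<'E'
from h import *
c=Cam(np.load("side3.npz"))
a=c.im[140:270,250:320,::-1]; cv2.imwrite("pics/side3z.png",cv2.resize(c.im[200:260,255:315,::-1],None,fx=10,fy=10,interpolation=cv2.INTER_CUBIC))
E
```

```text
(no output)
```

View pics/side3z.png

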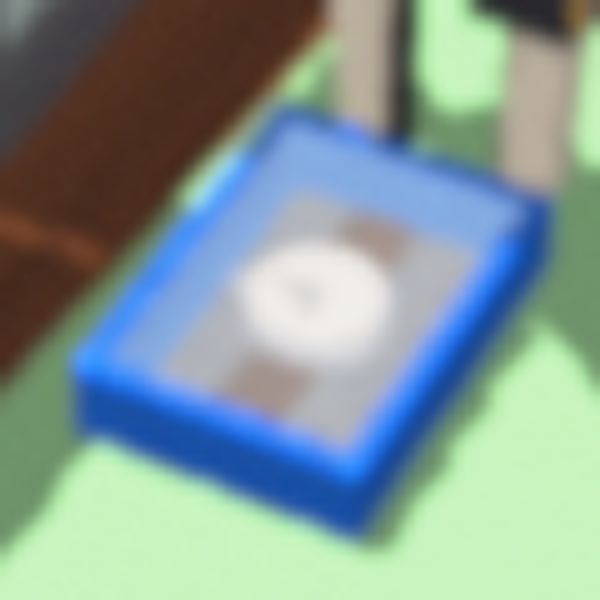

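```bash
python3 - <<'E'
from h import *
c=Cam(np.load("side3.npz"))
side(c,[(75,365,.026),(370,478,.026),(550,205,.026),(280,108,.026),(85,430,0),(365,538,0)],(255,200),10)
c=Cam(np.load("side1.npz"))
print("flap bottom, jambs"); side(c,[(152,468,.010),(232,385,.01),(154,480,0),(240,380,0)])
E
```

```text
px (75, 365) W [0.5118 0.0544] S [-0.0804 -0.0256]
px (370, 478) W [0.4323 0.0477] S [-0.1601 -0.0264]
px (550, 205) W [ 0.4423 -0.0576] S [-0.158  -0.1321]
px (280, 108) W [ 0.5184 -0.0516] S [-0.0817 -0.1319]
px (85, 430) W [0.5116 0.0506] S [-0.0808 -0.0294]
px (365, 538) W [0.4351 0.0439] S [-0.1576 -0.0303]
flap bottom, jambs
px (152, 468) W [0.5852 0.1567] S [0.0005 0.0708]
px (232, 385) W [0.5866 0.0151] S [-0.0087 -0.0704]
px (154, 480) W [0.5799 0.1615] S [-0.0045  0.076 ]
px (240, 380) W [ 0.5901 -0.0046] S [-0.0067 -0.0903]
```

The box centre is now at S(-0.119, -0.080), squared up to the screen, with a contact offset of 65 mm. It needs 8 cm more.

Emit:
jog_arm([
  [0,1,0,0,0,0,0.68],
  [0,2,0,0,0,0,0.68],
  [0,3,0,0,0,0,0.68],
  [0,4,0,0,0,0,0.68],
  [0,5,0,0,0,0,0.68],
])

```text
t: 3.42
tool_pos: [0.4755, -0.016, 0.0111]
orientation: [-0.058, 1.573, 0.06]
force: [-0.0, -0.5, -0.0]
opening: 0.0301
```

Emit:
jog_arm([
  [0,1,0,0,0,0,0.68],
  [0,2,0,0,0,0,0.68],
  [0,2.7,0,0,0,0,0.68],
  [0,2.8,0,0,0,0,0.68],
])

```text
t: 3.92
tool_pos: [0.4733, 0.0125, 0.0111]
orientation: [-0.058, 1.573, 0.061]
force: [-0.1, -0.8, -0.1]
opening: 0.0296
```

```bash
python3 -c "
from h import *
st(); snap('side','4',(200,200,300,300),6)"
```

```text
t 3.92 tcp [0.4733 0.0125 0.0111] S [-0.1218 -0.0645] F [-0.09 -0.82 -0.13] op 0.0296
R [[-0.003, -0.076, 0.997], [0.001, 0.997, 0.076], [-1.0, 0.002, -0.003]]
```

View pics/side4.png

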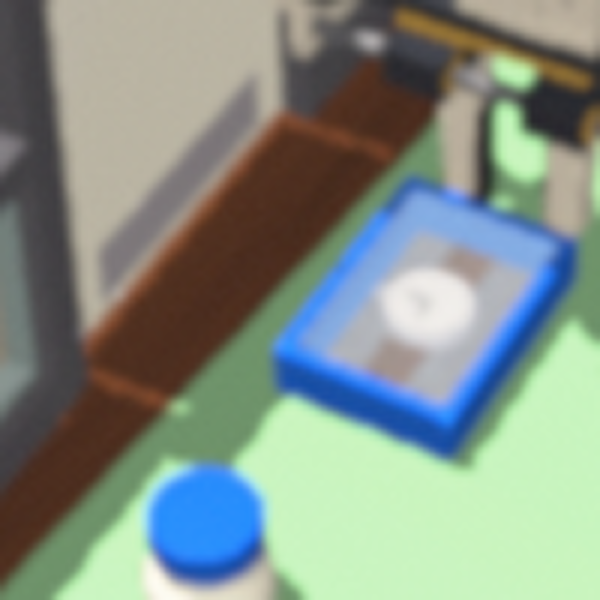

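```bash
python3 - <<'E'
from h import *
c=Cam(np.load("side4.npz"))
side(c,[(275,350,.026),(450,428,.026),(578,243,.026),(410,178,.026),(282,387,0),(447,460,0),(88,345,0),(285,112,0),(100,275,.02),(90,340,.01),(282,105,.01)],(200,200),6)
E
```

```text
px (275, 350) W [0.5052 0.1347] S [-0.0809  0.0549]
px (450, 428) W [0.4274 0.131 ] S [-0.1587  0.0571]
px (578, 243) W [0.4359 0.0214] S [-0.1586 -0.0529]
px (410, 178) W [0.5127 0.0269] S [-0.0816 -0.0532]
px (282, 387) W [0.5059 0.1304] S [-0.0806  0.0506]
px (447, 460) W [0.4316 0.1263] S [-0.155  0.052]
px (88, 345) W [0.5837 0.1545] S [-0.0011  0.0688]
px (285, 112) W [0.5948 0.    ] S [-0.0016 -0.0861]
px (100, 275) W [0.5904 0.1356] S [0.0041 0.0494]
px (90, 340) W [0.5785 0.1587] S [-0.006   0.0734]
px (282, 105) W [0.5921 0.0057] S [-0.0039 -0.0803]
```

The box now lies at S(-0.119, 0.001), squared up in front of the hatch. Near the base a 42° lean would likely be out of reach. So I first push from behind with a vertical tool, jaws along y and two fingers in contact, until just before the flap, and then switch to the leaned pose. Retracting, rising and turning the gripper 90°.

Emit:
jog_arm([
  [0,-2,0,0,0,0,0.68],
  [-3,-3,0,0,0,0,0.68],
  [-9,-3,0,0,0,0,0.6],
  [-15,-3,0,0,0,0,0.5],
  [-20,-3,0,0,0,0,0.5],
])

```text
t: 4.6
tool_pos: [0.4765, -0.0182, 0.2138]
orientation: [-0.058, 1.571, 0.06]
force: [0.9, -0.3, -0.6]
opening: 0.0461
```

Emit:
jog_arm([
  [0,0,-3,-10,0,0,0.5],
  [0,2,-6,-20,0,0,0.5],
  [0,5,-7.3,-30,0,0,0.5],
  [0,8,-7.3,-40,0,0,0.5],
  [0,9.5,-7.3,-50,0,0,0.5],
])

```text
t: 5.22
tool_pos: [0.3964, 0.072, 0.2141]
orientation: [-0.743, 1.439, 0.745]
force: [-0.7, -0.4, -0.5]
opening: 0.0468
```

Emit:
jog_arm([
  [0,0,0,-10,0,0,0.5],
  [0,0,0,-20,0,0,0.5],
  [0,0,0,-30,0,0,0.5],
  [0,0,0,-40,0,0,0.5],
  [0,0,0,-40,0,0,0.5],
])

```text
t: 5.85
tool_pos: [0.3964, 0.0718, 0.2142]
orientation: [-1.267, 1.169, 1.269]
force: [0.0, 0.2, 0.1]
opening: 0.0468
```

```bash
python3 -c "
from h import *
s,_=st(); print(np.round(s['q'],3)); snap('side','5',(150,60,400,310),2.4)"
```

```text
t 5.85 tcp [0.3964 0.0718 0.2142] S [-0.1941  0.0004] F [0.01 0.16 0.07] op 0.0468
R [[-0.0, -0.997, -0.08], [0.002, -0.08, 0.997], [-1.0, -0.0, 0.002]]
[ 5.000e-02 -4.300e-01  2.001e+00  2.000e-03  1.570e+00 -1.600e+00]
```

View pics/side5.png

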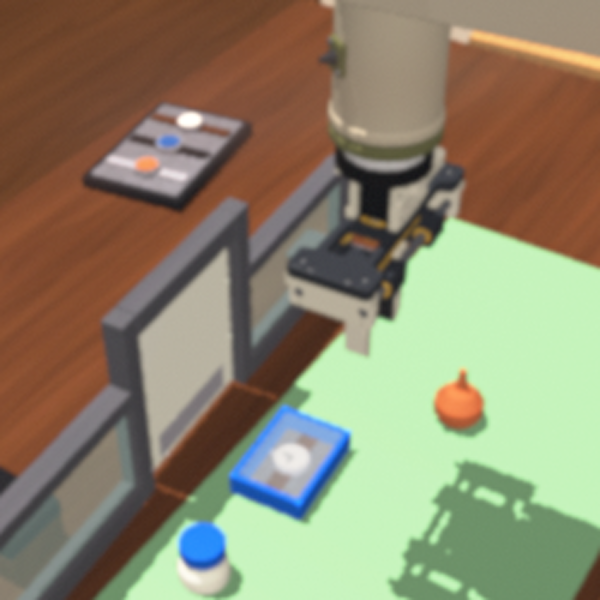

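The box is undisturbed and the tool sits behind its middle. Descending, then pushing forward (tool -y) until the TCP is near xs = -0.08.

Emit:
jog_arm([
  [5,0,0,0,0,0,0.5],
  [10,0,0,0,0,0,0.5],
  [15,0,0,0,0,0,0.5],
  [19,0,0,0,0,0,0.5],
  [20.2,0,0,0,0,0,0.5],
])

```text
t: 6.52
tool_pos: [0.394, 0.072, 0.0097]
orientation: [-1.26, 1.176, 1.268]
force: [-0.2, 0.0, -0.1]
opening: 0.0467
```

Emit:
jog_arm([
  [0,-1,0,0,0,0,0.5],
  [0,-2,0,0,0,0,0.5],
  [0,-3,0,0,0,0,0.5],
  [0,-4,0,0,0,0,0.5],
  [0,-5,0,0,0,0,0.5],
])

```text
t: 7.15
tool_pos: [0.4447, 0.0757, 0.0098]
orientation: [-1.26, 1.176, 1.267]
force: [-2.1, -0.5, 1.0]
opening: 0.0464
```

```bash
python3 -c "
from h import *
s,_=st(); print(np.round(s['q'],3)); snap('side','6',(150,60,400,310),2.4)"
```

```text
t 7.15 tcp [0.4447 0.0757 0.0098] S [-0.1456  0.0006] F [-2.07 -0.46  1.02] op 0.0464
R [[-0.005, -0.997, -0.074], [0.001, -0.074, 0.997], [-1.0, 0.005, 0.002]]
[ 5.400e-02 -5.300e-02  2.081e+00  2.000e-03  1.119e+00 -1.592e+00]
```

View pics/side6.png

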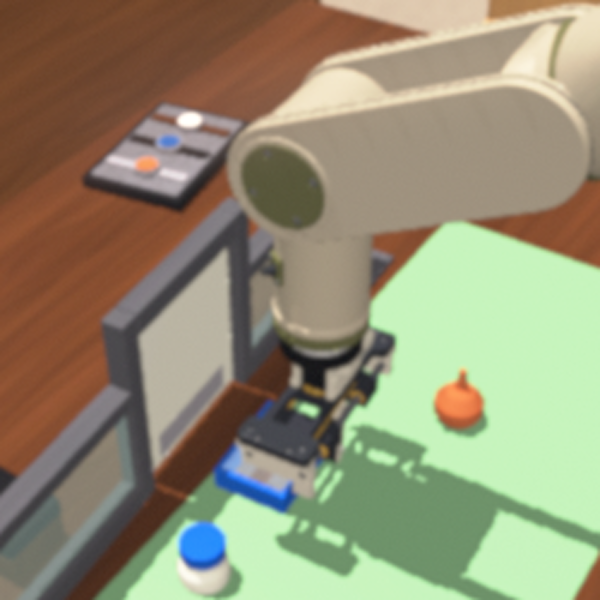

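Emit:
jog_arm([
  [0,-1,0,0,0,0,0.5],
  [0,-2,0,0,0,0,0.5],
  [0,-3,0,0,0,0,0.5],
  [0,-4,0,0,0,0,0.5],
  [0,-5,0,0,0,0,0.5],
])

```text
t: 7.82
tool_pos: [0.4965, 0.0795, 0.0099]
orientation: [-1.261, 1.175, 1.266]
force: [-1.4, -1.1, 1.3]
opening: 0.0463
```

Emit:
jog_arm([
  [0,-0.8,0,0,0,0,0.5],
  [0,-1.3,0,0,0,0,0.5],
  [0,-1.4,0,0,0,0,0.5],
])

```text
t: 8.2
tool_pos: [0.5107, 0.0805, 0.0098]
orientation: [-1.261, 1.175, 1.266]
force: [-2.1, -0.9, 1.2]
opening: 0.0464
```

```bash
python3 -c "
from h import *
s,_=st(); print(np.round(s['q'],3)); snap('side','7',(150,60,400,310),2.4);snap('scene','7',(180,100,330,260),4)"
```

```text
t 8.2 tcp [0.5107 0.0805 0.0098] S [-0.0795  0.0005] F [-2.1  -0.93  1.2 ] op 0.0464
R [[-0.003, -0.997, -0.074], [0.001, -0.074, 0.997], [-1.0, 0.003, 0.002]]
[ 0.056  0.122  1.901  0.002  1.122 -1.589]
```

View pics/side7.png

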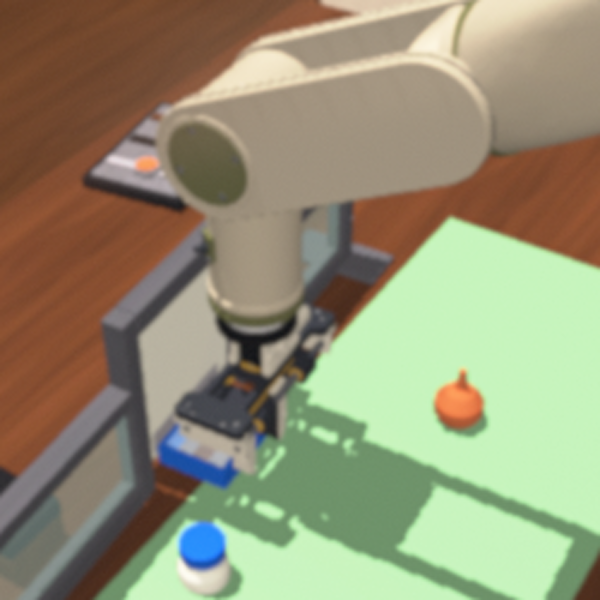

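View pics/scene7.png

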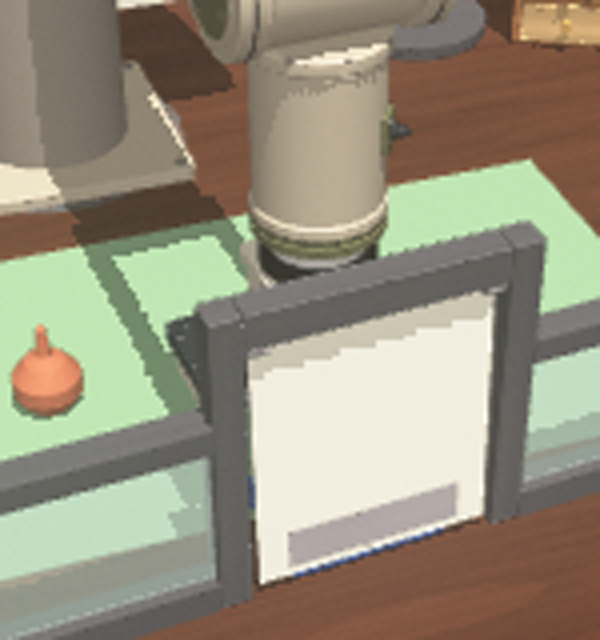

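The nose is right at the flap (a blue line shows under its lower edge in the scene view) and the flap is still shut. Now I back off, rise, turn the gripper back and lean it.

Emit:
jog_arm([
  [0,1,0,0,0,0,0.6],
  [-2,2.5,0,0,0,0,0.7],
  [-8,4,0,0,0,0,0.8],
  [-14,5,0,0,0,0,1],
  [-18,5,0,10,0,0,1],
])

```text
t: 8.93
tool_pos: [0.4608, 0.0766, 0.193]
orientation: [-1.131, 1.255, 1.133]
force: [-0.3, -0.0, -0.1]
opening: 0.0036
```

Emit:
jog_arm([
  [0,0,0,10,0,0,1],
  [0,0,0,20,0,0,1],
  [0,0,0,30,0,0,1],
  [0,0,0,40,0,0,1],
  [0,0,0,50,0,0,1],
])

```text
t: 9.55
tool_pos: [0.46, 0.0766, 0.1927]
orientation: [-0.46, 1.521, 0.462]
force: [0.3, 0.7, -0.6]
opening: 0.0003
```

Emit:
jog_arm([
  [0,0,0,10,0,0,1],
  [0,0,0,20,0,0,1],
  [0,0,0,30,0,0,1],
  [0,0,0,30,0,0,1],
])

```text
t: 10.05
tool_pos: [0.4594, 0.0766, 0.1925]
orientation: [-0.051, 1.57, 0.053]
force: [0.7, -1.1, -0.6]
opening: 0.0002
```

```bash
python3 - <<'E'
from h import *
s,_=st(); print(np.round(s['q'],3))
snap('side','8',(200,200,300,300),6)
from scipy.optimize import least_squares
q=s['q'];p=s['tool_pos']
data=[(.13,1.488,.5994,.2176),(-.43,2.001,.4028,.2142),(-.053,2.081,.4511,.0098),(.122,1.901,.517,.0098),(q[1],q[2],np.hypot(p[0],p[1]),p[2])]
def f(x):
    r0,L1,L2,ph,h=x; o=[]
    for a,b,r,z in data: o+= [r0+L1*np.sin(a)+L2*np.sin(a+b+ph)-r, h+L1*np.cos(a)+L2*np.cos(a+b+ph)-z]
    return o
k=least_squares(f,[0,.45,.5,0,-.2]);print(k.x.round(4),np.abs(k.fun).max())
E
```

```text
t 10.05 tcp [0.4594 0.0766 0.1925] S [-0.131   0.0004] F [ 0.69 -1.06 -0.56] op 0.0002
R [[-0.0, -0.066, 0.998], [0.002, 0.998, 0.066], [-1.0, 0.002, -0.0]]
[ 0.054 -0.228  1.883  0.002  1.487 -0.013]
[ 0.0035  0.3663  0.5558  0.115  -0.0551] 0.000750902732971126
```

View pics/side8.png

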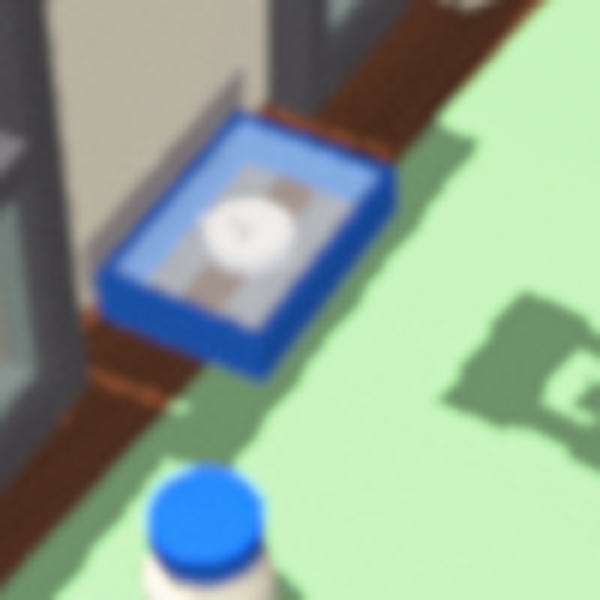

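The box is well placed, with its rear edge parallel to the screen. Leaning the tool moderately to learn the wrist length before choosing lean versus reach.

Emit:
jog_arm([
  [0,0,0,0,-8,0,1],
  [0,0,0,0,-16,0,1],
  [0,0,0,0,-20,0,1],
  [0,0,0,0,-20,0,1],
])

```text
t: 10.6
tool_pos: [0.4585, 0.0766, 0.1922]
orientation: [-0.044, 1.221, 0.063]
force: [0.8, 1.1, -0.2]
opening: -0.0
```

```bash
python3 - <<'E'
from h import *
s,R=st(); q=s['q'];print(np.round(q,3))
c=Cam(np.load("side8.npz"))
side(c,[(95,278,.026),(270,350,.026),(398,178,.026),(235,110,.026),(102,312,0),(262,382,0)],(200,200),6)
r0,L1,L2,ph,h=[ 0.0035,0.3663,0.5558,0.115,-0.0551]
p=s['tool_pos'];r=np.hypot(p[0],p[1])
S=q[1]+q[2]+q[4]
# r=r0+L1 s+L2 s+T sin(S); z = h0+... + T cos S, h0=h+T
print("sum",S,"T from r",(r-r0-L1*np.sin(q[1])-L2*np.sin(q[1]+q[2]+ph))/np.sin(S),"T from z",(p[2]-h-L1*np.cos(q[1])-L2*np.cos(q[1]+q[2]+ph))/(1+np.cos(S)))
E
```

```text
t 10.6 tcp [0.4585 0.0766 0.1922] S [-0.1318  0.0005] F [ 0.82  1.12 -0.21] op -0.0
R [[0.341, -0.072, 0.937], [0.025, 0.997, 0.068], [-0.94, 0.0, 0.342]]
[ 0.048 -0.639  2.221  0.009  1.211 -0.026]
px (95, 278) W [0.5872 0.1423] S [0.0015 0.0563]
px (270, 350) W [0.5069 0.1358] S [-0.0792  0.0559]
px (398, 178) W [0.5168 0.0296] S [-0.0772 -0.0508]
px (235, 110) W [0.597  0.0327] S [ 0.003  -0.0536]
px (102, 312) W [0.5899 0.1372] S [0.0038 0.0511]
px (262, 382) W [0.514  0.1326] S [-0.0723  0.0521]
sum 2.7923854624436046 T from r 0.375481614646393 T from z 0.3802332411644519
```

```bash
python3 - <<'E'
from h import *
r0,L1,L2,ph,T=.0035,.3663,.5558,.115,.377;h0=-.0551+T
for z in (.012,.06,.1):
  for th in (20,25,30,34,38,42,45):
    t=np.radians(th);out=[]
    for x in np.arange(.36,.72,.01):
        jr=x-T*np.sin(t)-r0; jz=z+T*np.cos(t)-h0; d2=jr*jr+jz*jz
        c=(d2-L1**2-L2**2)/(2*L1*L2)
        if abs(c)>1: continue
        b=np.arccos(c); q3=b-ph; q2=np.arctan2(jr,jz)-np.arctan2(L2*np.sin(b),L1+L2*np.cos(b)); q5=np.pi-t-q2-q3
        if q3<2.47 and -.87<q2<2.2 and q5>.03: out.append(x)
    print(z,th,"r min %.2f max %.2f -> xs min %.3f"%(out[0],out[-1],out[0]-.59))
E
```

```text
0.012 20 r min 0.45 max 0.71 -> xs min -0.140
0.012 25 r min 0.48 max 0.71 -> xs min -0.110
0.012 30 r min 0.51 max 0.71 -> xs min -0.080
0.012 34 r min 0.53 max 0.71 -> xs min -0.060
0.012 38 r min 0.55 max 0.71 -> xs min -0.040
0.012 42 r min 0.57 max 0.71 -> xs min -0.020
0.012 45 r min 0.58 max 0.71 -> xs min -0.010
0.06 20 r min 0.44 max 0.71 -> xs min -0.150
0.06 25 r min 0.47 max 0.71 -> xs min -0.120
0.06 30 r min 0.50 max 0.71 -> xs min -0.090
0.06 34 r min 0.53 max 0.71 -> xs min -0.060
0.06 38 r min 0.55 max 0.71 -> xs min -0.040
0.06 42 r min 0.57 max 0.71 -> xs min -0.020
0.06 45 r min 0.59 max 0.71 -> xs min 0.000
0.1 20 r min 0.42 max 0.71 -> xs min -0.170
0.1 25 r min 0.46 max 0.71 -> xs min -0.130
0.1 30 r min 0.49 max 0.71 -> xs min -0.100
0.1 34 r min 0.52 max 0.71 -> xs min -0.070
0.1 38 r min 0.54 max 0.71 -> xs min -0.050
0.1 42 r min 0.57 max 0.71 -> xs min -0.020
0.1 45 r min 0.58 max 0.71 -> xs min -0.010
```

The wrist length is 0.377 m. A 30° lean is reachable from xs ≥ -0.08 and a 44° lean from xs ≥ 0. So I push while leaning progressively. The jaws stay about 30 mm open in the vertical plane, so the lower fingertip pushes the box wall about 17 mm up and the upper finger passes over the lid. A helper will work out the deltas.

```bash
cat >> h.py <<'E'
def plan(tgts):
    s,R=st(); p=np.array(s["tool_pos"])
    for xs,ys,z,th in tgts:
        W=np.append(toW((xs,ys)),z); t=np.radians(th); c,sn=np.cos(YAW),np.sin(YAW)
        f=np.array([c,sn,0]);l=np.array([-sn,c,0]);u=np.array([0,0,1.])
        Rt=np.stack([np.sin(t)*f-np.cos(t)*u, l, np.cos(t)*f+np.sin(t)*u],1)
        d=R.T@(W-p)*100; a=np.degrees(Ro.from_matrix(R.T@Rt).as_rotvec())
        print((xs,ys,z,th),d.round(2).tolist(),a.round(2).tolist())
E
python3 - <<'E'
from h import *
plan([(-.125,.001,.14,21),(-.115,.001,.09,22),(-.105,.001,.05,24),(-.097,.001,.03,26),(-.093,.001,.026,27)])
E
```

```text
t 10.6 tcp [0.4585 0.0766 0.1922] S [-0.1318  0.0005] F [ 0.82  1.12 -0.21] op -0.0
R [[0.341, -0.072, 0.937], [0.025, 0.997, 0.068], [-0.94, 0.0, 0.342]]
(-0.125, 0.001, 0.14, 21) [5.14, 0.05, -1.14] [-0.16, -0.99, 0.04]
(-0.115, 0.001, 0.09, 22) [10.18, 0.06, -1.91] [-0.16, -1.99, 0.04]
(-0.105, 0.001, 0.05, 24) [14.28, 0.06, -2.34] [-0.16, -3.99, 0.04]
(-0.097, 0.001, 0.03, 26) [16.43, 0.06, -2.28] [-0.16, -5.99, 0.04]
(-0.093, 0.001, 0.026, 27) [16.94, 0.06, -2.04] [-0.16, -6.99, 0.04]
```

Emit:
jog_arm([
  [5.1,0,-1.1,-0.2,-1,0,0.68],
  [10.2,0,-1.9,-0.2,-2,0,0.68],
  [14.3,0,-2.3,-0.2,-4,0,0.68],
  [16.4,0,-2.3,-0.2,-6,0,0.68],
  [16.9,0,-2.0,-0.2,-7,0,0.68],
])

```text
t: 11.22
tool_pos: [0.4961, 0.0793, 0.0242]
orientation: [-0.044, 1.103, 0.068]
force: [0.3, -0.3, 0.1]
opening: 0.0297
```

```bash
python3 - <<'E'
from h import *
plan([(-.083,.001,.025,28),(-.073,.001,.025,29.5),(-.063,.001,.025,31),(-.053,.001,.025,32.5),(-.043,.001,.025,34)])
snap('side','9',(150,60,400,310),2.4)
E
```

```text
t 11.22 tcp [0.4961 0.0793 0.0242] S [-0.0941  0.0004] F [ 0.3  -0.34  0.12] op 0.0297
R [[0.449, -0.077, 0.89], [0.033, 0.997, 0.069], [-0.893, -0.002, 0.45]]
(-0.083, 0.001, 0.025, 28) [0.43, 0.06, 1.03] [0.14, -1.25, 0.04]
(-0.073, 0.001, 0.025, 29.5) [0.88, 0.06, 1.92] [0.14, -2.75, 0.03]
(-0.063, 0.001, 0.025, 31) [1.33, 0.05, 2.81] [0.14, -4.25, 0.03]
(-0.053, 0.001, 0.025, 32.5) [1.78, 0.05, 3.7] [0.14, -5.75, 0.03]
(-0.043, 0.001, 0.025, 34) [2.23, 0.05, 4.6] [0.14, -7.25, 0.03]
```

View pics/side9.png

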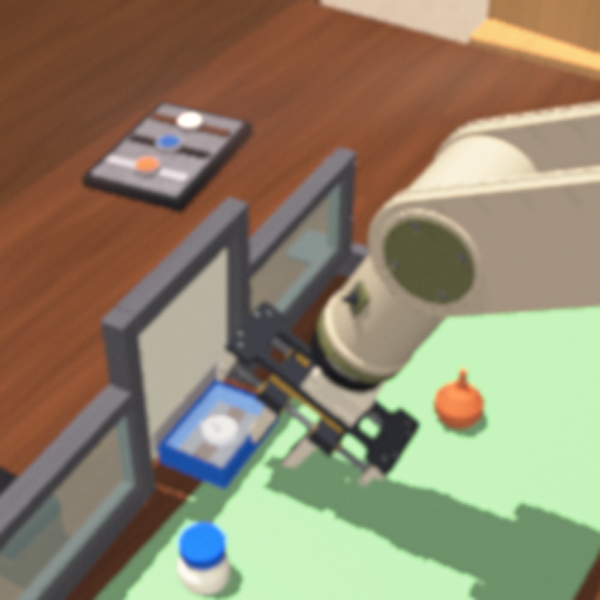

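The geometry is as planned: the upper finger hovers over the lid's rear edge and the lower finger is behind the box at about (295,455). Pushing on with increasing lean.

Emit:
jog_arm([
  [0.4,0,1.0,0,-1.2,0,0.68],
  [0.9,0,1.9,0,-2.7,0,0.68],
  [1.3,0,2.8,0,-4.2,0,0.68],
  [1.8,0,3.7,0,-5.7,0,0.68],
  [2.2,0,4.6,0,-7.2,0,0.68],
])

```text
t: 11.9
tool_pos: [0.5501, 0.0834, 0.0285]
orientation: [-0.039, 0.971, 0.07]
force: [-0.7, -0.0, -0.4]
opening: 0.0296
```

```bash
python3 - <<'E'
from h import *
plan([(-.035,.001,.026,35.5),(-.027,.001,.0265,37),(-.019,.001,.027,38.5),(-.01,.001,.0275,40),(-.00,.001,.028,41.5)])
snap('side','10',(150,60,400,310),2.4); snap('scene','10',(180,100,330,260),4)
E
```

```text
t 11.9 tcp [0.5501 0.0834 0.0285] S [-0.04    0.0004] F [-0.66 -0.01 -0.45] op 0.0296
R [[0.562, -0.077, 0.823], [0.042, 0.997, 0.065], [-0.826, -0.002, 0.564]]
(-0.035, 0.001, 0.026, 35.5) [0.49, 0.06, 0.27] [0.15, -1.19, 0.03]
(-0.027, 0.001, 0.0265, 37) [0.9, 0.06, 0.96] [0.15, -2.69, 0.02]
(-0.019, 0.001, 0.027, 38.5) [1.3, 0.05, 1.65] [0.15, -4.19, 0.02]
(-0.01, 0.001, 0.0275, 40) [1.77, 0.05, 2.42] [0.15, -5.69, 0.02]
(-0.0, 0.001, 0.028, 41.5) [2.29, 0.05, 3.28] [0.15, -7.19, 0.02]
```

View pics/side10.png

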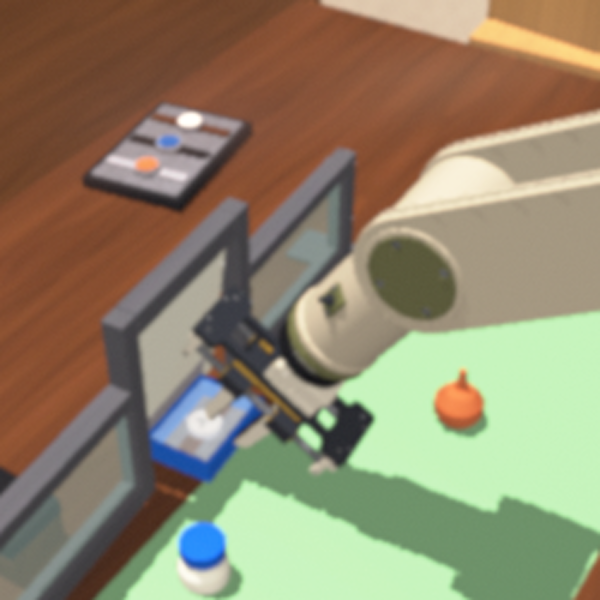

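View pics/scene10.png

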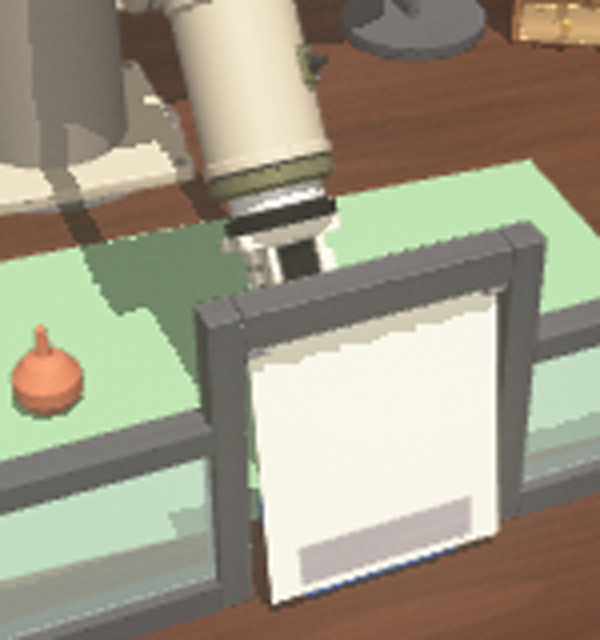

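The flap has begun to swing and the box nose is under it. Continuing.

Emit:
jog_arm([
  [0.5,0,0.3,0,-1.2,0,0.68],
  [0.9,0,1.0,0,-2.7,0,0.68],
  [1.3,0,1.6,0,-4.2,0,0.68],
  [1.8,0,2.4,0,-5.7,0,0.68],
  [2.3,0,3.2,0,-7.2,0,0.68],
])

```text
t: 12.62
tool_pos: [0.5901, 0.0865, 0.0283]
orientation: [-0.035, 0.845, 0.072]
force: [-1.7, -0.2, 0.2]
opening: 0.0299
```

```bash
python3 - <<'E'
from h import *
s,_=st();print(np.round(s['q'],3))
plan([(.008,.001,.026,42.5),(.018,.001,.027,43.5),(.028,.001,.0275,44),(.038,.001,.0275,44.5),(.048,.001,.028,44.5)])
snap('side','11',(150,60,400,310),2.4); snap('scene','11',(180,100,330,260),4)
E
```

```text
t 12.62 tcp [0.5901 0.0865 0.0283] S [0.0002 0.0005] F [-1.69 -0.23  0.17] op 0.0299
R [[0.661, -0.077, 0.746], [0.05, 0.997, 0.059], [-0.748, -0.002, 0.663]]
[ 0.049 -0.201  2.385  0.076  0.233 -0.097]
t 12.62 tcp [0.5901 0.0865 0.0283] S [0.0002 0.0005] F [-1.69 -0.23  0.17] op 0.0299
R [[0.661, -0.077, 0.746], [0.05, 0.997, 0.059], [-0.748, -0.002, 0.663]]
(0.008, 0.001, 0.026, 42.5) [0.69, 0.05, 0.44] [0.17, -0.94, 0.0]
(0.018, 0.001, 0.027, 43.5) [1.28, 0.05, 1.25] [0.17, -1.94, 0.0]
(0.028, 0.001, 0.0275, 44) [1.9, 0.04, 2.03] [0.17, -2.44, 0.0]
(0.038, 0.001, 0.0275, 44.5) [2.57, 0.04, 2.78] [0.17, -2.94, 0.0]
(0.048, 0.001, 0.028, 44.5) [3.19, 0.04, 3.56] [0.17, -2.94, 0.0]
```

View pics/side11.png

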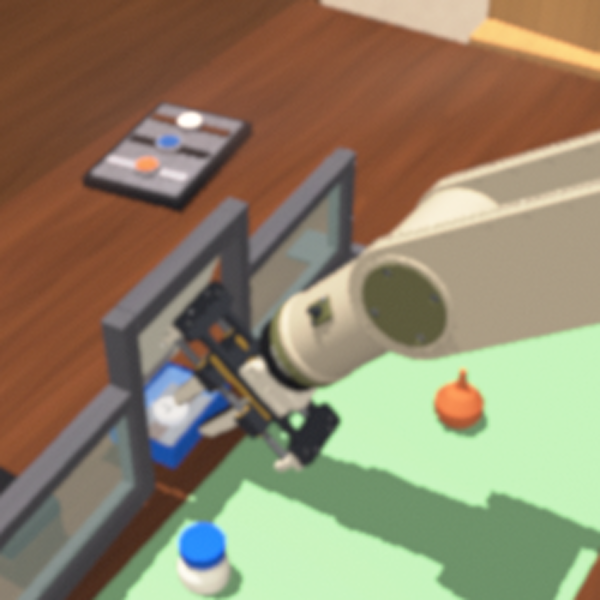

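View pics/scene11.png

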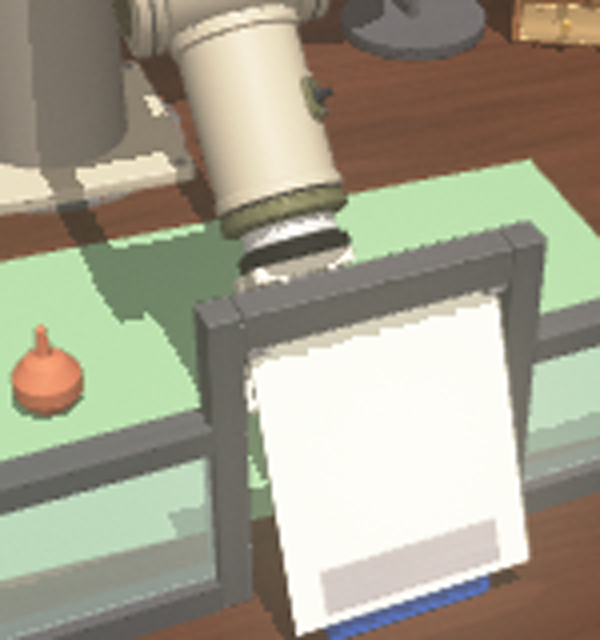

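The flap is open about 0.35 rad with the blue nose visible under it, and the box is about 28 mm past the plane by the fingertips. Forces are low. Continuing.

Emit:
jog_arm([
  [0.7,0,0.4,0,-1,0,0.68],
  [1.3,0,1.2,0,-2,0,0.68],
  [1.9,0,2.0,0,-2.5,0,0.68],
  [2.6,0,2.7,0,-3,0,0.68],
  [3.2,0,3.5,0,-3,0,0.68],
])

```text
t: 13.35
tool_pos: [0.6364, 0.0902, 0.0255]
orientation: [-0.032, 0.796, 0.072]
force: [-2.9, 0.2, -3.3]
opening: 0.0298
```

```bash
python3 - <<'E'
from h import *
plan([(.056,.001,.026,44.5),(.065,.001,.0265,44.5),(.074,.001,.027,44.5),(.082,.001,.027,44.5),(.09,.001,.027,44.5)])
snap('side','12',(150,60,400,310),2.4); snap('scene','12',(180,100,330,300),3)
E
```

```text
t 13.35 tcp [0.6364 0.0902 0.0255] S [0.0466 0.0007] F [-2.85  0.2  -3.31] op 0.0298
R [[0.697, -0.077, 0.713], [0.053, 0.997, 0.056], [-0.715, -0.002, 0.699]]
(0.056, 0.001, 0.026, 44.5) [0.62, 0.03, 0.71] [0.16, -0.16, -0.02]
(0.065, 0.001, 0.0265, 44.5) [1.21, 0.03, 1.39] [0.16, -0.16, -0.02]
(0.074, 0.001, 0.027, 44.5) [1.81, 0.02, 2.07] [0.16, -0.16, -0.02]
(0.082, 0.001, 0.027, 44.5) [2.37, 0.02, 2.64] [0.16, -0.16, -0.02]
(0.09, 0.001, 0.027, 44.5) [2.92, 0.02, 3.21] [0.16, -0.16, -0.02]
```

View pics/side12.png

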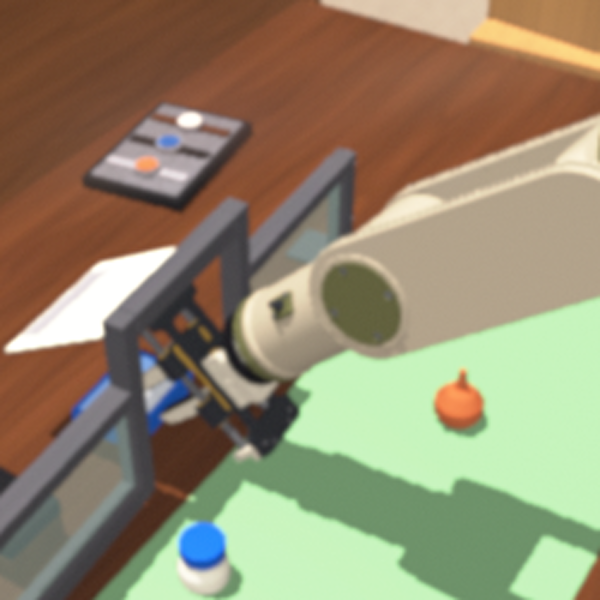

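View pics/scene12.png

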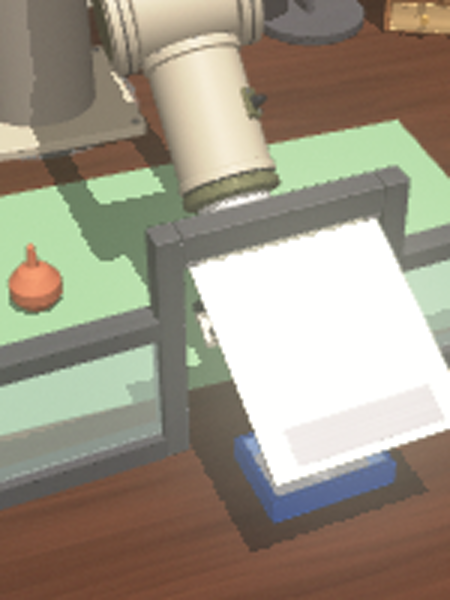

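```bash
python3 - <<'E'
from h import *
c=Cam(np.load("scene12.npz"))
for u,v,ys in [(273,490,-.08),(448,428,.08)]:
    U=np.array([180+u/3,100+v/3]); best=min(np.arange(0,1.6,.005),key=lambda a:np.hypot(*(c.proj([*toW((.187*np.sin(a),ys)),.197-.187*np.cos(a)])-U)))
    print(best,c.proj([*toW((.187*np.sin(best),ys)),.197-.187*np.cos(best)])-U)
side(c,[(275,520,0),(395,477,0),(395,462,.026),(235,438,.026)],(180,100),3)
cv2.imwrite("pics/scene12z.png",cv2.resize(c.im[225:285,250:330,::-1],None,fx=8,fy=8,interpolation=cv2.INTER_CUBIC))
E
```

```text
1.035 [-0.33945439 -0.34208845]
0.87 [0.29845517 1.16242069]
px (275, 520) W [0.7047 0.0423] S [ 0.1111 -0.0522]
px (395, 477) W [0.695  0.1523] S [0.1096 0.0583]
px (395, 462) W [0.7008 0.1473] S [0.1151 0.0528]
px (235, 438) W [0.633  0.0336] S [ 0.0389 -0.0555]
```

View pics/scene12z.png

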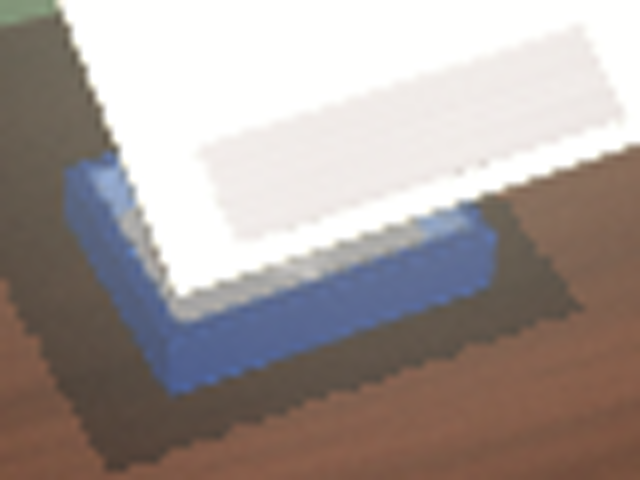

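The box centre is at S(0.072, 0.002), square to the screen, and the flap is at about 0.95 rad resting on the gripper. The last 5 cm: I narrow the opening to 20 mm and keep low, so the flap stays under its 1.5 rad limit.

```bash
python3 - <<'E'
from h import *
plan([(.055,.001,.0265,44.5),(.064,.001,.026,44.5),(.073,.001,.026,44.5),(.08,.001,.026,44.5),(.085,.001,.026,44.5)])
E
```

```text
t 13.45 tcp [0.6378 0.0901 0.0268] S [0.0479 0.0005] F [-0.35  0.56 -3.82] op 0.0301
R [[0.699, -0.077, 0.711], [0.053, 0.997, 0.056], [-0.714, -0.002, 0.701]]
(0.055, 0.001, 0.0265, 44.5) [0.52, 0.04, 0.48] [0.16, -0.02, -0.0]
(0.064, 0.001, 0.026, 44.5) [1.18, 0.04, 1.09] [0.16, -0.02, -0.0]
(0.073, 0.001, 0.026, 44.5) [1.81, 0.04, 1.73] [0.16, -0.02, -0.0]
(0.08, 0.001, 0.026, 44.5) [2.3, 0.04, 2.23] [0.16, -0.02, -0.0]
(0.085, 0.001, 0.026, 44.5) [2.66, 0.04, 2.59] [0.16, -0.02, -0.0]
```

Emit:
jog_arm([
  [0.5,0,0.5,0,0,0,0.72],
  [1.2,0,1.1,0,0,0,0.75],
  [1.8,0,1.7,0,0,0,0.78],
  [2.3,0,2.2,0,0,0,0.78],
  [2.7,0,2.6,0,0,0,0.78],
])

```text
t: 14.08
tool_pos: [0.6759, 0.0931, 0.0261]
orientation: [-0.032, 0.793, 0.072]
force: [-2.1, -0.6, -1.4]
opening: 0.0206
```

```bash
python3 - <<'E'
from h import *
plan([(.09,.001,.0255,44.5),(.095,.001,.0255,44.5)])
c=snap('scene','13',(220,160,340,300),5); snap('side','13',(150,60,400,310),2.4)
E
```

```text
t 14.07 tcp [0.6759 0.0931 0.0261] S [0.0862 0.0006] F [-2.06 -0.55 -1.36] op 0.0206
R [[0.699, -0.077, 0.711], [0.053, 0.997, 0.056], [-0.713, -0.002, 0.701]]
(0.09, 0.001, 0.0255, 44.5) [0.31, 0.04, 0.22] [0.16, 0.02, -0.0]
(0.095, 0.001, 0.0255, 44.5) [0.66, 0.04, 0.58] [0.16, 0.02, -0.0]
```

View pics/scene13.png

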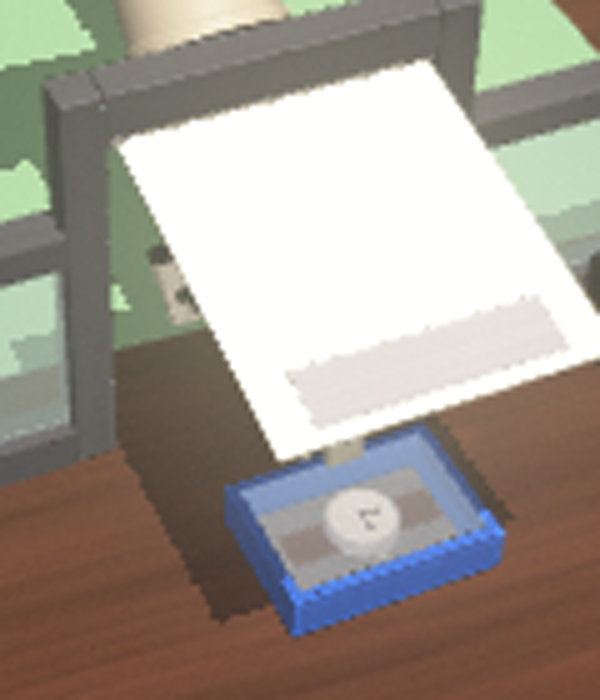

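View pics/side13.png

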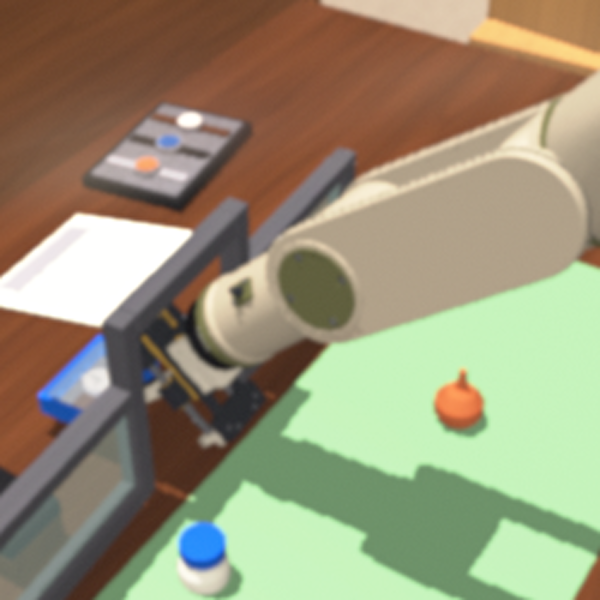

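```bash
python3 - <<'E'
from h import *
c=Cam(np.load("scene13.npz"))
side(c,[(297,637,0),(505,552,0),(297,605,.026),(503,535,.026),(230,488,.026),(425,428,.026)],(220,160),5)
for u,v,ys in [(278,460,-.08),(602,355,.08)]:
    U=np.array([220+u/5,160+v/5]); f=lambda a:c.proj([*toW((.187*np.sin(a),ys)),.197-.187*np.cos(a)])-U
    best=min(np.arange(0,1.6,.005),key=lambda a:np.hypot(*f(a))); print(best,f(best))
E
```

```text
px (297, 637) W [0.7493 0.0444] S [ 0.1557 -0.0534]
px (505, 552) W [0.7353 0.1579] S [0.1503 0.0608]
px (297, 605) W [0.7513 0.0428] S [ 0.1576 -0.0552]
px (503, 535) W [0.7448 0.1494] S [0.1592 0.0516]
px (230, 488) W [0.6752 0.0384] S [ 0.0814 -0.0539]
px (425, 428) W [0.67   0.1437] S [0.0841 0.0515]
1.355 [0.14034911 0.08191342]
1.305 [2.11695909 1.12154951]
```

The box centre is about 119 mm past the plane with its rear side at about 80 mm. The flap is at 1.33 rad. I push about 8 mm more for margin, then hold.

Emit:
jog_arm([
  [0.3,0,0.2,0,0,0,0.78],
  [0.6,0,0.4,0,0,0,0.78],
  [0.8,0,0.6,0,0,0,0.78],
  [0.8,0,0.6,0,0,0,0.78],
])

```text
t: 14.68
tool_pos: [0.6864, 0.0938, 0.0252]
orientation: [-0.032, 0.792, 0.072]
force: [0.5, 0.5, -1.9]
opening: 0.0205
```

```bash
python3 - <<'E'
from h import *
plan([(.08,.001,.03,44.5),(.065,.001,.03,44.5),(.045,.001,.03,44.5),(.025,.001,.03,44),(.005,.001,.03,43)])
c=snap('scene','14',(220,160,340,300),5)
E
```

```text
t 14.68 tcp [0.6864 0.0938 0.0252] S [0.0967 0.0006] F [ 0.52  0.52 -1.91] op 0.0205
R [[0.7, -0.077, 0.71], [0.053, 0.997, 0.056], [-0.712, -0.002, 0.702]]
(0.08, 0.001, 0.03, 44.5) [-1.52, 0.05, -0.85] [0.15, 0.07, 0.0]
(0.065, 0.001, 0.03, 44.5) [-2.57, 0.05, -1.92] [0.15, 0.07, 0.0]
(0.045, 0.001, 0.03, 44.5) [-3.97, 0.05, -3.34] [0.15, 0.07, 0.0]
(0.025, 0.001, 0.03, 44) [-5.38, 0.06, -4.77] [0.15, 0.57, 0.0]
(0.005, 0.001, 0.03, 43) [-6.78, 0.06, -6.19] [0.15, 1.57, 0.01]
```

View pics/scene14.png

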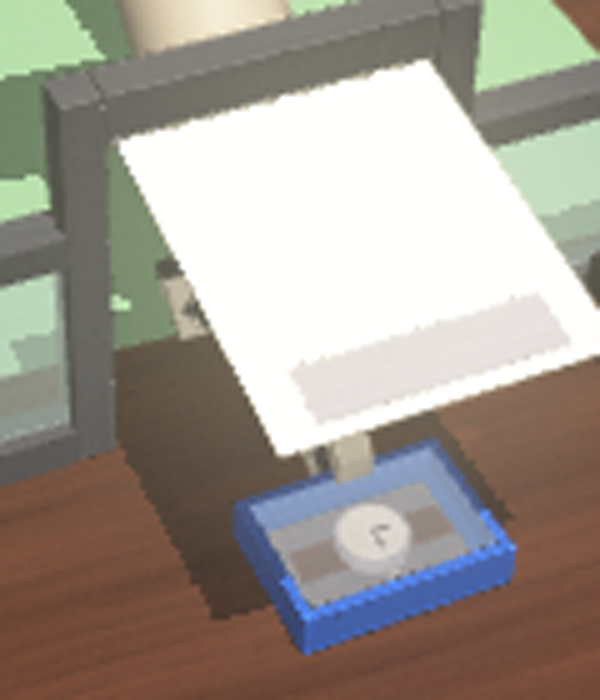

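The box is about 10 mm further on, so its rear is near 90 mm. Drawing the fingers straight back along the same path.

Emit:
jog_arm([
  [-1,0,-0.9,0,0,0,0.78],
  [-2.2,0,-2.0,0,0,0,0.78],
  [-3.6,0,-3.4,0,0,0,0.78],
  [-5.2,0,-4.9,0,0.5,0,0.78],
  [-6.8,0,-6.3,0,1.5,0,0.78],
])

```text
t: 15.35
tool_pos: [0.5921, 0.0866, 0.0287]
orientation: [-0.033, 0.82, 0.072]
force: [-0.2, -0.2, 0.1]
opening: 0.0202
```

```bash
python3 - <<'E'
from h import *
plan([(-.012,.001,.03,40),(-.029,.001,.03,37),(-.047,.001,.03,33.5),(-.066,.001,.031,30.5),(-.085,.001,.032,27)])
c=snap('scene','15',(220,160,340,300),5)
E
```

```text
t 15.35 tcp [0.5921 0.0866 0.0287] S [0.0022 0.0005] F [-0.17 -0.22  0.14] op 0.0202
R [[0.68, -0.077, 0.729], [0.051, 0.997, 0.058], [-0.731, -0.002, 0.682]]
(-0.012, 0.001, 0.03, 40) [-1.06, 0.06, -0.95] [0.16, 3.01, 0.01]
(-0.029, 0.001, 0.03, 37) [-2.22, 0.06, -2.19] [0.16, 6.01, 0.01]
(-0.047, 0.001, 0.03, 33.5) [-3.45, 0.06, -3.51] [0.16, 9.51, 0.02]
(-0.066, 0.001, 0.031, 30.5) [-4.81, 0.07, -4.83] [0.16, 12.51, 0.02]
(-0.085, 0.001, 0.032, 27) [-6.18, 0.07, -6.15] [0.16, 16.01, 0.03]
```

View pics/scene15.png

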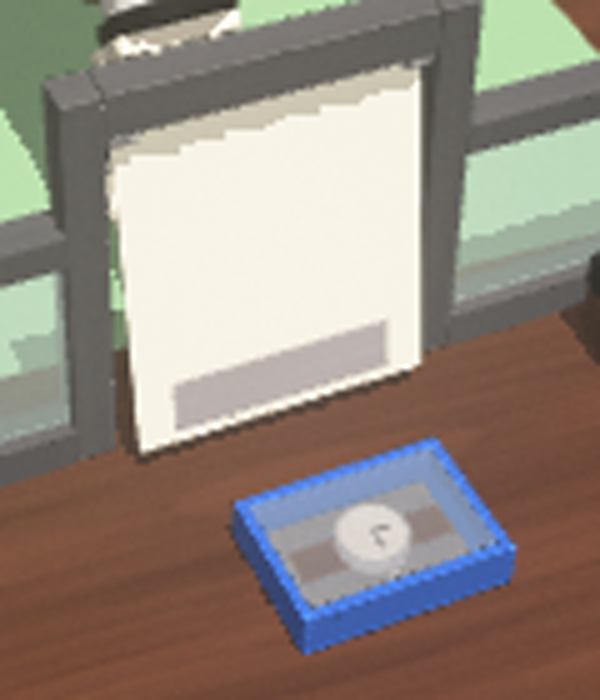

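The flap has fallen behind the box and now rests lightly on the finger. The box stayed where it was. Withdrawing the rest of the way.

Emit:
jog_arm([
  [-1.1,0,-1.0,0,3,0,0.78],
  [-2.2,0,-2.2,0,6,0,0.78],
  [-3.5,0,-3.5,0,9.5,0,0.78],
  [-4.8,0,-4.8,0,12.5,0,0.78],
  [-6.2,0,-6.2,0,16,0,0.78],
])

```text
t: 16.02
tool_pos: [0.5023, 0.0799, 0.0318]
orientation: [-0.044, 1.102, 0.068]
force: [0.1, 0.2, 0.6]
opening: 0.0207
```

Emit:
jog_arm([
  [-1.5,0,-1,0,2,0,0.78],
  [-3,0,-2,0,4,0,0.78],
  [-4,0,-2.5,0,5,0,0.78],
  [-4,0,-2.5,0,5,0,0.78],
  [-4,0,-2.5,0,5,0,0.78],
])

```text
t: 16.65
tool_pos: [0.4622, 0.0769, 0.056]
orientation: [-0.048, 1.188, 0.067]
force: [-0.5, -0.2, 0.5]
opening: 0.0205
```

Emit:
jog_arm([
  [0,0,0,0,0,0,0.78],
  [0,0,0,0,0,0,0.78],
  [0,0,0,0,0,0,0.78],
  [0,0,0,0,0,0,0.78],
  [0,0,0,0,0,0,0.78],
])

```text
t: 17.27
tool_pos: [0.4622, 0.0769, 0.056]
orientation: [-0.048, 1.188, 0.067]
force: [-0.7, 0.6, -0.2]
opening: 0.0204
```

```bash
python3 - <<'E'
from h import *
st()
c=snap('scene','16',(180,130,400,300),3.6); snap('side','16',(150,60,400,330),2.2)
E
```

```text
t 17.27 tcp [0.4622 0.0769 0.056 ] S [-0.1281  0.0005] F [-0.72  0.6  -0.23] op 0.0204
R [[0.372, -0.077, 0.925], [0.027, 0.997, 0.072], [-0.928, -0.002, 0.373]]
```

View pics/scene16.png

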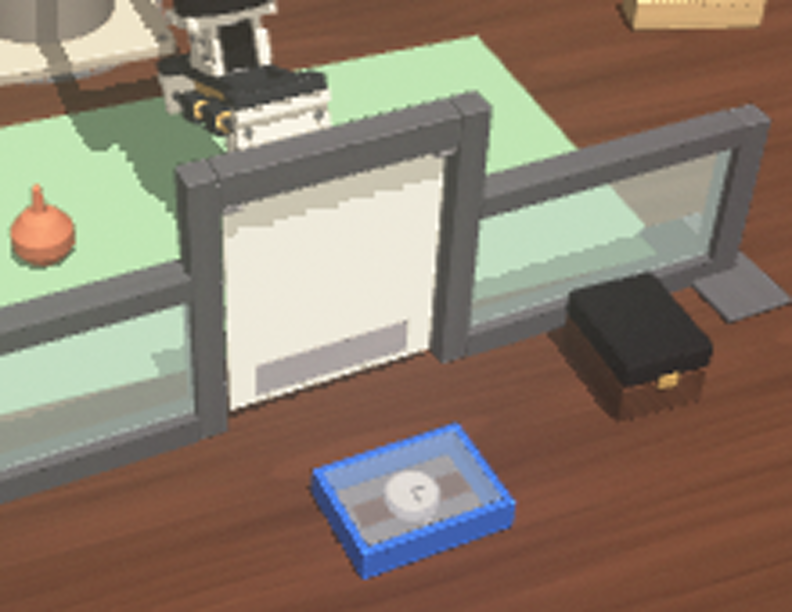

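View pics/side16.png

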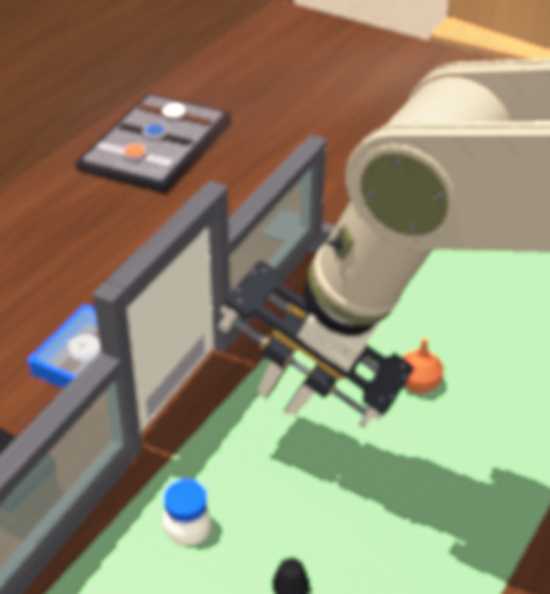

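```bash
python3 - <<'E'
from h import *
c=Cam(np.load("scene16.npz"))
side(c,[(363,578,0),(514,525,0),(363,553,.026),(514,503,.026),(315,470,.026),(460,426,.026)],(180,130),3.6)
a=np.load("side0.npz")["frame"];b=np.load("side16.npz")["frame"]
a2=np.load("scene0.npz")["frame"];b2=np.load("scene16.npz")["frame"]
def cen(im,lo,hi,roi):
    x0,y0,x1,y1=roi; m=cv2.inRange(cv2.cvtColor(np.ascontiguousarray(im[y0:y1,x0:x1]),cv2.COLOR_RGB2HSV),lo,hi); M=cv2.moments(m,True); return (round(M['m10']/M['m00']+x0,2),round(M['m01']/M['m00']+y0,2),M['m00'])
for n,lo,hi,roi in [("jar",(100,140,60),(125,255,255),(215,270,255,310)),("loupe",(0,0,0),(180,255,50),(260,300,310,345)),("blower",(3,130,60),(14,255,255),(325,210,360,245))]:
    print(n,cen(a,lo,hi,roi),cen(b,lo,hi,roi))
print("case",cen(a2,(0,0,0),(180,255,60),(330,200,385,250)),cen(b2,(0,0,0),(180,255,60),(330,200,385,250)))
from plant import ticket
print(ticket.close_job())
E
```

```text
px (363, 578) W [0.7586 0.0442] S [ 0.165  -0.0543]
px (514, 525) W [0.7517 0.1544] S [0.1663 0.0561]
px (363, 553) W [0.7592 0.0431] S [ 0.1655 -0.0555]
px (514, 503) W [0.7539 0.1505] S [0.1683 0.052 ]
px (315, 470) W [0.6851 0.0385] S [ 0.0913 -0.0545]
px (460, 426) W [0.6807 0.1463] S [0.0949 0.0533]
jar (233.94, 286.88, 282.0) (233.95, 286.85, 282.0)
loupe (282.1, 324.57, 168.0) (282.1, 324.54, 168.0)
blower (340.86, 228.19, 298.0) (342.0, 227.86, 258.0)
case (358.54, 222.6, 661.0) (357.17, 221.44, 777.0)
the job is handed in; nothing more can be done
None
```

The watch box is out on the shop side with the flap hanging shut behind it, and I handed the job in at about 17.3 s; no verdict is reported.

**What I did:** I slid the box sideways to the hatch with two half-closed fingertips, then pushed it from behind until its nose touched the flap. Next I leaned the gripper from 27° up to about 44°, with the jaws upright so its wide plate fitted through the opening. In that pose I pushed the box under the flap and drew straight back. The box stayed on the counter throughout, pushed at roughly 0.08 m/s on average.

**Last checks:**
- **Box:** its centre is about 129 mm past the flap's plane and within 2 mm of the hatch's middle line. Its rear side is at about 90 mm, and it looks flat and square. It looked still after the fingers left.
- **Flap:** it looks fully shut in both views.
- **Arm:** the fingers are about 128 mm behind the screen's plane, touching nothing. The force readings I saw were at most about 4 N.
- **Jar and loupe:** their centroids are unchanged to within 0.1 px.
- **Blower and watch case:** their mask centroids moved 1 to 2 px. I put this down to the arm's shadow and changed lighting, since nothing came near either of them.

Position estimates from the two outer cameras differed by 2 to 4 mm. That is well inside the margins for the final position.

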